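Hold the drying-bay gate open and push the sleeve rack in

ROBOT

A 7-joint arm with a two-finger parallel gripper is mounted at the origin on the work surface. World frame = base frame: x ahead of the robot, y to its left, z up, the work surface at z = 0. Lengths are in m, angles in rad, forces in N, time in s.
With the tool pointing down it reaches from about 0.425 to 0.875 m from the base axis. Payload 4.7 kg.
Tool frame: the origin (TCP) lies at the centre of the arm's flange, where the gripper is bolted on; the fingertips stand 182 mm ahead of it and the grasp point (between the pads) lies ahead of it (ctrl.hold_point_z is the z of the grasp point in the tool frame, in m); z points along the fingers, y is the direction in which the jaws open and shut (so a half turn about z gives the same grasp; the last joint's range is limited). The gripper opens to 87 mm and grips with 3 to 60 N. Pads are 19 mm wide; open, the fingers measure 117 mm over their backs; the gripper's body (75 mm by 190 mm) begins 51 mm behind the grasp point.
Start: joints at [-1.087, 0.321, -0.07, 1.45, 0.023, 1.371, -0.057], TCP at [0.294, 0.58, 0.405] pointing down, gripper open.
Joint ranges: [-2.86, 2.86], [-0.3, 2.09], [-1.38, 1.24], [0.06, 2.45], [-1.56, 4.7], [0.09, 2.05], [-2.69, 2.69]. Speed limits (rad/s): [2.57, 2.57, 3.14, 3.14, 3.14, 3.14, 3.14].

INTERFACE

Orientations are given as a rotation vector (axis times angle).
In Python, from bench import get_state, imaging, workorder, ctrl gives the robot as it stands.
- The arm moves only by the tool step_arm, never from a script. Its argument "increments" is a list of rows, each an object of numbers: "claw": the opening, from 0 (shut) to 1 (fully open); "tx", "ty", "tz": the shift along the tool's x, y, z in m; "spin": the turn about the tool's z in degrees. A call has 1 to 8 rows; each row is the pose to reach, as a shift and turn from the pose commanded when the call began, along the tool's axes at that moment; what a row does not reach only later rows make up. A row lasts 1/12 s, in which the tool goes at most 41.7 mm and 7.16 degrees, less where a joint would pass 70% of its speed; a pose out of reach is approached as far as the arm can. A call with a gripper value outside its range is refused whole. The fingers move at their own pace and stop on an object; "force" is the grip in N (left out, the last holds). Time passes only in rows, so rows that repeat a pose let the fingers close. It gives the time, the measured TCP pose, the force and the opening at its end, in the units of the state.
- get_state(): the state, without advancing time (a new reading comes with each control period).
- imaging.get_image(name): name is "scene" or "top"; returns the picture (420x560x3 uint8, blue, green, red); there is no depth.
- imaging.camera_params(name): a dict with "intrinsics" (3x3 intrinsics, pixels), "camera_from_world" (4x4, takes a point from world to camera coordinates). Camera axes: x right, y down, z forward; pixel columns grow to the right and rows downward; lengths in m; the calibration is good to about 2 mm. A picture is of the moment at which its call begins. camera_params takes no time and is no camera call.
- workorder.close_job(): hands the job in, once; it reports no verdict.
The state is a dict: "time": time; "joint_positions": joint angles; "qd": joint speeds; "joint_torque": joint torques, N m; "position": TCP position; "tool_rot": TCP orientation; "ft_force": force on the tool from outside, world axes, zero at the start; "torque": the same for the moment, N m; "grip_width": opening from 0.0 (shut) to 1.0 (fully open).
Only numpy, scipy, OpenCV 4.12 (cv2) and the standard library are available. Lean on these libraries where they do the work, as an engineer would, in place of code of your own. Each camera call takes 0.05 s, during which the arm holds its last target. There are 200 camera calls.

TASK

With one fingertip swing the self-closing gate open and keep holding it back while another finger pushes the little rack of bamboo sleeves along the chute, past the gate and fully home against the slatted stop of the drying bay; then let the gate shut behind it. Only touch and push, gently; squeeze or lift nothing: the gate must not knock or drag on the rack, the four sleeves stay on their dowels, and everything else on the bench is left alone.

Things in the scene. Friction and masses are not known exactly. Their poses are not given: they have to be found in the camera images.
- chute: Fixed plywood chute into an open-topped drying bay. Origin at table level on its centre line, in the plane of the shut gate; +x the way the rack travels, +y the gate hinge's side. Below, [x, y] are mm in this frame, heights mm above the table. Base board x -260 to +200, y -50 to +50, its top (chute floor) at height 8. Lane 57 wide between rails 6 thick, x -250 to +7, tops at height 18.
- bay_stop (a point): Centre of the slatted end stop's face at floor level, [86, 0], height 8. The bay walls run from x +8 to +96 at y 28.5 to 34.5 on either side, tops at height 52. Behind the stop stands the grey fan housing, x +97 to +175, y -49 to +49, top at height 120.
- gate (a joint): Gate angle, rad: 0 = shut across the lane, 1.57 = swung back beside the chute, 1.8 = end of travel. It opens only against the travel, towards the incoming rack, so the rack cannot push it open. A spring shuts it from any angle (0.02 N m shut, 0.065 at 1.57), damped: about 2 s to fall shut. Below about 1.05 rad the leaf reaches into the rack's path.
- gate_hinge (a point): Fixed point on the gate's upright hinge axis, [35, 42.5], height 55; seen from above the gate opens clockwise about it. Two steel straps join the gate to the hinge: shut, they lie at y 37 to 48; at 1.57 rad they lie at x +27 to +43, closing off that end of the corridor between bay wall and gate.
- gate_handle (a point): Middle of the gate's handle batten, 15 mm from its free end, height 55; moves with it. Straight bar 12 thick, heights 48 to 62. Shut: x -6 to +6, y +48.5 to -187.5, sticking out past the rail opposite the hinge. At 1.57 rad: beside the chute at y +71.5 to +83.5, x +41 to -195, leaving a corridor 37 mm wide to the bay wall. It passes above rack and sleeves.
- gate_leaf (a point): Middle of the plywood leaf that hangs under the batten, flush with it; moves with the gate. 12 thick, heights 22 to 49. Shut: x -6 to +6, y +37 to -36, so it bars the lane. At 1.57 rad: y +71.5 to +83.5, x +30 to -44. While swinging it sweeps the lane back to x -56.
- rack: Loose wooden rack, 70 mm long (x, into the bay), 54 wide, 0.2 to 0.3 kg. Origin at the centre of its underside. Base 8 thick; at each end an upright board 7 thick, 32 high, full width. In the chute the boards' tops are at height 40, the sleeves' at 36. Starts with its front 67 to 87 mm before the shut gate's plane; home against the stop its origin is at [51, 0]. Slides with 1 to 3 N.
- rack_back (a point): Centre of the outer face of the rack's rear end board (35 mm behind the rack's origin, 24 mm above its underside): the place to push.
- sleeve0: Loose bamboo sleeve, 20 mm outside, 14 mm bore, 20 mm tall, standing upright over an 8 mm dowel (14 mm tall) of the rack, its underside 8 mm above the rack's underside. Origin at the centre of its underside; in the rack at x = -13, y = -13.5 mm.
- sleeve1: Loose bamboo sleeve, 20 mm outside, 14 mm bore, 20 mm tall, standing upright over an 8 mm dowel (14 mm tall) of the rack, its underside 8 mm above the rack's underside. Origin at the centre of its underside; in the rack at x = -13, y = +13.5 mm.
- sleeve2: Loose bamboo sleeve, 20 mm outside, 14 mm bore, 20 mm tall, standing upright over an 8 mm dowel (14 mm tall) of the rack, its underside 8 mm above the rack's underside. Origin at the centre of its underside; in the rack at x = +13, y = -13.5 mm.
- sleeve3: Loose bamboo sleeve, 20 mm outside, 14 mm bore, 20 mm tall, standing upright over an 8 mm dowel (14 mm tall) of the rack, its underside 8 mm above the rack's underside. Origin at the centre of its underside; in the rack at x = +13, y = +13.5 mm.
- spool: Bystander: thread spool, 38 mm across, 40 mm tall, standing. Origin at the centre of its underside.
- joint: Bystander: bamboo joint tube, 26 mm across, 50 mm tall, standing. Origin at the centre of its underside.
- jar: Bystander: amber glass jar with a black lid, 46 mm across, 55 mm tall. Origin at the centre of its underside.
- knife: Bystander: red-handled craft knife lying flat, 142 mm long (x), 18 mm wide, up to 17 mm high, on the table under the batten's swing. Origin under the middle of its handle.
- sander: Bystander: cork sanding block, 75 x 40 x 22 mm, lying flat. Origin at the centre of its underside.
- tub: Bystander: clear plastic tub, 110 x 85 x 65 mm, open on top. Origin at the centre of its underside.
- bamboo: Bystander: bamboo blank 170 mm long (x), 22 mm thick, on two small wooden rests, 24 mm high. Origin under its middle at table level.

How it is judged:
By the outcome, as a careful person would: the job done as asked, in the order asked, and still so for the second after the job is handed in, with the robot touching nothing.
It also fails if it takes over 53 s, if anything falls off the work surface, if the arm or the gripper's body presses on something with over 40 N, if the wrist force passes 120 N, or if a joint passes its speed limit or range.

## Working session

There is one attempt and no reset: what is moved stays moved. The work goes in short steps, Python scripts to look and compute and a tool call to move; the robot and the scene stay as the last step left them, time stands still between calls to the robot, and variables do not carry over. Pictures are saved under pics/ and viewed, on a budget of 10 in all, crops included, one or two more only if the job needs it, and the job is handed in when it is done.

Besides the shell and the picture viewer there is one more tool, called as name(argument=value, ...), one argument or row to a line, values as JSON. step_arm: Moves the arm, as the interface text tells. Its arguments: {"type":"object","properties":{"increments":{"type":"array"},"force":{"type":"number"}},"required":["increments"]}

```bash
ls; mkdir -p pics; python3 - <<'E'
from bench import get_state, imaging, workorder, ctrl
import cv2,numpy as np
s=get_state();print(s, ctrl.hold_point_z)
for n in("scene","top"):
    cv2.imwrite(f"pics/{n}0.png",imaging.get_image(n)); p=imaging.camera_params(n);print(n,p)
E
```

```text
pics
{'time': 0.0, 'joint_positions': array([-1.08691433,  0.3218501 , -0.07006526,  1.45169048,  0.0226076 ,
        1.37083485, -0.05691723]), 'qd': array([ 1.88023747e-03, -1.94814487e-03,  4.54532967e-05, -1.35291509e-06,
       -1.11216927e-03, -3.83331792e-03, -7.35147085e-04]), 'joint_torque': array([ 1.45057429e-04, -4.91286707e+01, -4.03881194e-01, -3.12531745e+01,
       -6.38139085e-02,  4.37336485e-02,  1.76155627e-04]), 'position': array([0.29419344, 0.57937289, 0.40363567]), 'tool_rot': array([-0.73108746, -3.05497839,  0.00308593]), 'ft_force': array([ 0.66734682, -0.37634404, -0.20103821]), 'torque': array([ 0.01385153, -0.00714022,  0.0162188 ]), 'grip_width': 0.9960703631347196} 0.1635
scene {'intrinsics': array([[530.83801263,   0.        , 278.37642795],
       [  0.        , 530.83801263, 210.57459613],
       [  0.        ,   0.        ,   1.        ]]), 'camera_from_world': array([[-0.581148  ,  0.81362266, -0.01688707,  0.31941525],
       [ 0.60558247,  0.4185024 , -0.67684977, -0.30041298],
       [-0.54363303, -0.4035764 , -0.73592745,  1.7315071 ],
       [ 0.        ,  0.        ,  0.        ,  1.        ]])}
top {'intrinsics': array([[414.83684992,   0.        , 277.34996592],
       [  0.        , 414.83684992, 208.348867  ],
       [  0.        ,   0.        ,   1.        ]]), 'camera_from_world': array([[ 0.00916191, -0.99977113, -0.01933255,  0.01384112],
       [-0.98842743, -0.00612704, -0.15157069,  0.5360107 ],
       [ 0.15141755,  0.0204975 , -0.98825734,  1.13219586],
       [ 0.        ,  0.        ,  0.        ,  1.        ]])}
```

View pics/top0.png

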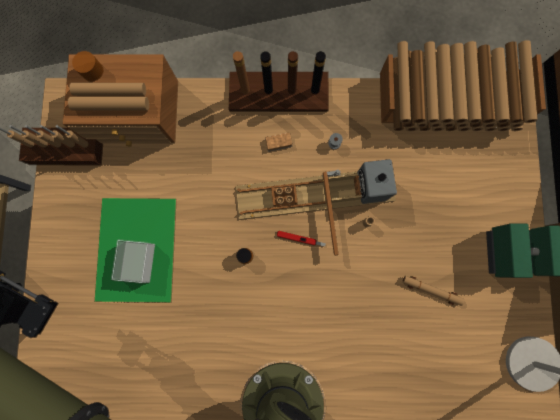

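View pics/scene0.png

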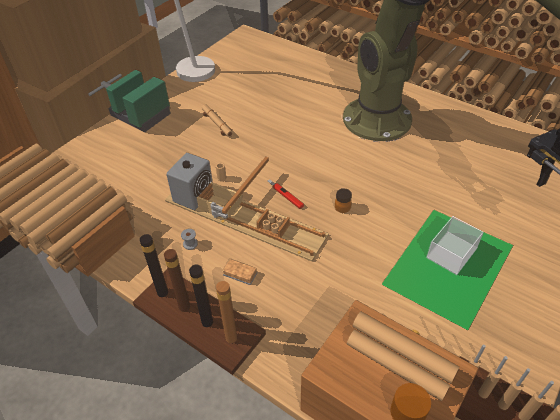

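The top view shows the chute running from (236,203) to the fan at (378,180). The batten hangs toward the robot, from (325,175) to (336,252), and the knife is at (298,239), the jar at (244,256) and the joint at (368,220). The sander is at (279,143) and the spool at (335,140). The scene view agrees with this. Next I'll zoom in to measure.

```bash
python3 - <<'E'
import cv2
a=cv2.imread("pics/top0.png")[125:275,225:415]
cv2.imwrite("pics/topz.png",cv2.resize(a,None,fx=4,fy=4,interpolation=cv2.INTER_CUBIC))
a=cv2.imread("pics/scene0.png")[145:270,160:345]
cv2.imwrite("pics/scz.png",cv2.resize(a,None,fx=4,fy=4,interpolation=cv2.INTER_CUBIC))
E
```

```text
(no output)
```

View pics/topz.png

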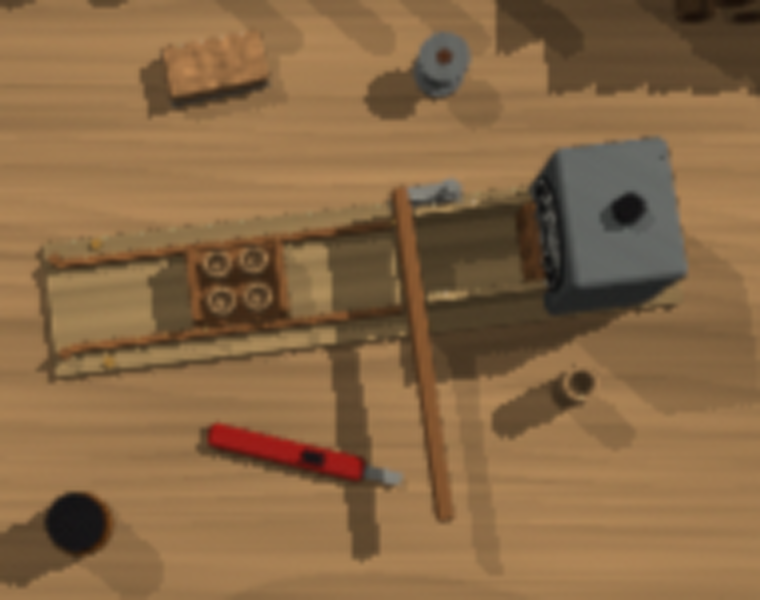

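View pics/scz.png

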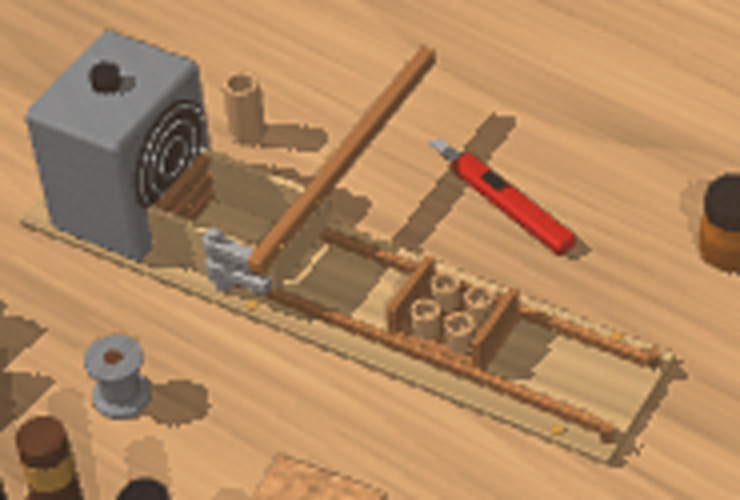

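The top crop puts the base's left corners at about (45,246) and (55,378) and its right near corner at (673,304). The batten axis runs from (402,188) to (445,518), and the rack's rear board is at x≈193. The scene crop puts the base corners at (613,462), (678,365) and (25,220), and the batten from (260,262) to (428,52).

```bash
cat > h.py <<'E'
from bench import get_state, imaging
import numpy as np
def ray(n,uv,z):
    p=imaging.camera_params(n);T=p["camera_from_world"];R=T[:3,:3];c=-R.T@T[:3,3]
    d=R.T@np.linalg.inv(p["intrinsics"])@[*uv,1];return (c+d*(z-c[2])/d[2])[:2]
O={"top":(225,125),"scene":(160,145)}
def zr(n,u,v,z): return ray(n,((u+.5)/4-.5+O[n][0],(v+.5)/4-.5+O[n][1]),z)
E
python3 - <<'E'
from h import *
P=[("top",45,246,8,-260,50),("top",55,378,8,-260,-50),("top",673,304,8,200,-50),
("top",402,187,62,0,48.5),("top",446,520,62,0,-187.5),
("scene",613,462,8,-260,50),("scene",678,365,8,-260,-50),("scene",25,220,8,200,50),
("scene",257,266,62,0,48.5),("scene",431,49,62,0,-187.5),
("top",665,140,120,175,49),("top",688,270,120,175,-49)]
W=np.array([zr(a,u,v,z/1e3) for a,u,v,z,_,_ in P]);L=np.array([p[4:] for p in P])/1e3
wc=W[:,0]+1j*W[:,1];lc=L[:,0]+1j*L[:,1]
for k in range(2):
    wm,lm=wc.mean(),lc.mean();s=np.vdot(lc-lm,wc-wm);r=s/abs(s);o=wm-r*lm
print("origin",o,"yaw",np.angle(r), "scale",abs(s)/np.vdot(lc-lm,lc-lm).real)
loc=(wc-o)/r
for p,e in zip(P,loc-lc): print(p[:3],np.round([e.real*1e3,e.imag*1e3],1))
def loc_(n,u,v,z):
    w=complex(*zr(n,u,v,z));l=(w-o)/r*1e3;return np.round([l.real,l.imag],1)
print("rack back top",[loc_("top",u,v,.040) for u,v in((190,250),(195,327))],"scene",[loc_("scene",u,v,.040) for u,v in((477,338),(519,292))])
print("front", [loc_("top",u,v,.040) for u,v in((283,240),(288,317))])
print("jar lid",loc_("top",77,523,.055),"joint",loc_("top",578,383,.05),"sander",[loc_("top",u,v,.022) for u,v in((175,97),(270,72))],"spool",loc_("top",442,58,.04),"knife",loc_("top",210,435,.015),loc_("top",400,480,.01))
st=get_state()
from scipy.spatial.transform import Rotation as Ro
R=Ro.from_rotvec(st["tool_rot"]).as_matrix();print(R.round(3))
l=(complex(*st["position"][:2])-o)/r;print("tcp local",l)
for nm,i in(("tx",0),("ty",1)): print(nm,"local deg",np.degrees(np.angle(complex(*R[:2,i])/r)))
np.save("o.npy",np.array([o,r]))
E
```

```text
origin (0.5918898938409175-0.11685653313107901j) yaw -1.4477964063910143 scale 0.9924649836124676
('top', 45, 246) [ 5.7 -4.1]
('top', 55, 378) [ 3.3 -2.2]
('top', 673, 304) [-5.2 -0.5]
('top', 402, 187) [ 4.6 -2. ]
('top', 446, 520) [ 3.9 -0.1]
('scene', 613, 462) [-1.4 -1.3]
('scene', 678, 365) [-4.2  7.6]
('scene', 25, 220) [-4.5 -0.5]
('scene', 257, 266) [-3.6  2.2]
('scene', 431, 49) [-0.7  1.7]
('top', 665, 140) [ 0.4 -4.8]
('top', 688, 270) [1.8 4.1]
rack back top [array([-148.5,   23.7]), array([-151.2,  -31.9])] scene [array([-150.3,   22. ]), array([-155.8,  -25.6])]
front [array([-81.8,  23.2]), array([-85. , -32.5])]
jar lid [-247.  -160.5] joint [ 109.1 -103.8] sander [array([-146.8,  142.7]), array([-75.3, 153.3])] spool [ 48.6 143.2] knife [-149.6 -107. ] [ -18.4 -154.2]
[[-0.892  0.453 -0.001]
 [ 0.453  0.892 -0.002]
 [-0.    -0.002 -1.   ]]
tcp local (-0.7275079130537824-0.20999785108362265j)
tx local deg -123.96392909921556
ty local deg 146.0360594471598
```

step_arm(
  increments=[
    {"tx": -0.287,"ty": -0.159,"tz": 0,"spin": 56,"claw": 0.575},
    {"tx": -0.287,"ty": -0.159,"tz": 0,"spin": 56,"claw": 0.575},
    {"tx": -0.287,"ty": -0.159,"tz": 0,"spin": 56,"claw": 0.575},
    {"tx": -0.287,"ty": -0.159,"tz": 0,"spin": 56,"claw": 0.575},
    {"tx": -0.287,"ty": -0.159,"tz": 0,"spin": 56,"claw": 0.575},
    {"tx": -0.287,"ty": -0.159,"tz": 0,"spin": 56,"claw": 0.575},
    {"tx": -0.287,"ty": -0.159,"tz": 0,"spin": 56,"claw": 0.575},
    {"tx": -0.287,"ty": -0.159,"tz": 0,"spin": 56,"claw": 0.575},
  ],
)

```text
time: 0.77
position: [0.4794, 0.3049, 0.4046]
tool_rot: [2.089, 2.346, -0.001]
ft_force: [0.8, 0.3, 0.3]
grip_width: 0.59
```

```bash
cat >> h.py <<'E'
from scipy.spatial.transform import Rotation as Ro
def where():
    o,r=np.load("o.npy");s=get_state();R=Ro.from_rotvec(s["tool_rot"]).as_matrix()
    l=(complex(*s["position"][:2])-o)/r*1e3
    f=complex(*s["ft_force"][:2])/r
    print("t",round(s["time"],2),"tcp local",np.round([l.real,l.imag],1),"tip z",round(1e3*s["position"][2]-182,1),"ty deg",np.degrees(np.angle(complex(*R[:2,1])/r)).round(2),"F local",np.round([f.real,f.imag,s["ft_force"][2]],1),"claw",s["grip_width"])
E
python3 -c "from h import *;where()"
```

```text
t 0.77 tcp local [-432.4  -59.9] tip z 222.6 ty deg 89.6 F local [-0.2  0.8  0.3] claw 0.5896204079826339
```

step_arm(
  increments=[
    {"tx": -0.04,"ty": 0,"spin": 0},
    {"tx": -0.08,"ty": 0,"spin": 0},
    {"tx": -0.12,"ty": -0.0},
    {"tx": -0.16,"ty": -0.01},
    {"tx": -0.2,"ty": -0.02},
    {"tx": -0.24,"ty": -0.035},
    {"tx": -0.28,"ty": -0.05},
    {"tx": -0.317,"ty": -0.06},
  ],
)

```text
invalid input at $.increments[0]: expected keys claw, tx, ty, tz, spin
```

step_arm(
  increments=[
    {"tx": -0.04,"ty": -0.01},
    {"tx": -0.08,"ty": -0.02},
    {"tx": -0.12,"ty": -0.03},
    {"tx": -0.15,"ty": -0.05},
    {"tx": -0.15,"ty": -0.052,"tz": 0.04},
    {"tx": -0.15,"ty": -0.052,"tz": 0.08},
    {"tx": -0.15,"ty": -0.052,"tz": 0.1},
    {"tx": -0.15,"ty": -0.052,"tz": 0.1},
  ],
)

```text
invalid input at $.increments[0]: expected keys claw, tx, ty, tz, spin
```

```bash
python3 - <<'E'
from h import *;import cv2
where()
a=imaging.get_image("scene")[125:270,150:345]
cv2.imwrite("pics/s1.png",cv2.resize(a,None,fx=4,fy=4,interpolation=cv2.INTER_CUBIC))
E
```

```text
t 0.77 tcp local [-432.4  -59.9] tip z 222.6 ty deg 89.6 F local [-0.2  0.8  0.3] claw 0.5896204079826339
```

View pics/s1.png

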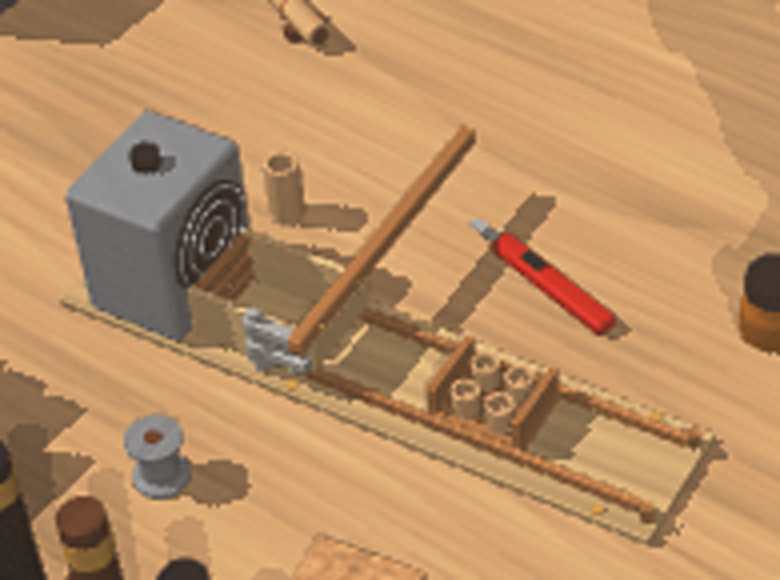

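All keys are required in every row, so both calls were refused. The picture shows the scene unchanged, with the batten tip at (467,135) and the joint at (285,185). I'll send the moves again.

step_arm(
  increments=[
    {"tx": -0.04,"ty": 0,"tz": 0,"spin": 0,"claw": 0.575},
    {"tx": -0.08,"ty": 0,"tz": 0,"spin": 0,"claw": 0.575},
    {"tx": -0.12,"ty": 0,"tz": 0,"spin": 0,"claw": 0.575},
    {"tx": -0.16,"ty": -0.01,"tz": 0,"spin": 0,"claw": 0.575},
    {"tx": -0.2,"ty": -0.02,"tz": 0,"spin": 0,"claw": 0.575},
    {"tx": -0.24,"ty": -0.035,"tz": 0,"spin": 0,"claw": 0.575},
    {"tx": -0.28,"ty": -0.05,"tz": 0,"spin": 0,"claw": 0.575},
    {"tx": -0.317,"ty": -0.06,"tz": 0,"spin": 0,"claw": 0.575},
  ],
)

```text
time: 1.48
position: [0.4565, -0.0159, 0.4044]
tool_rot: [-2.078, -2.355, 0.0]
ft_force: [1.4, 0.0, -0.2]
grip_width: 0.572
```

step_arm(
  increments=[
    {"tx": -0.04,"ty": -0.01,"tz": 0,"spin": 0,"claw": 0.575},
    {"tx": -0.08,"ty": -0.02,"tz": 0,"spin": 0,"claw": 0.575},
    {"tx": -0.12,"ty": -0.035,"tz": 0,"spin": 0,"claw": 0.575},
    {"tx": -0.15,"ty": -0.05,"tz": 0,"spin": 0,"claw": 0.575},
    {"tx": -0.15,"ty": -0.052,"tz": 0.04,"spin": 0,"claw": 0.575},
    {"tx": -0.15,"ty": -0.052,"tz": 0.08,"spin": 0,"claw": 0.575},
    {"tx": -0.15,"ty": -0.052,"tz": 0.1,"spin": 0,"claw": 0.575},
    {"tx": -0.15,"ty": -0.052,"tz": 0.1,"spin": 0,"claw": 0.575},
  ],
)

```text
time: 2.15
position: [0.4223, -0.1685, 0.3004]
tool_rot: [-2.075, -2.349, 0.008]
ft_force: [-0.9, -0.0, 0.3]
grip_width: 0.577
```

```bash
python3 - <<'E'
from h import *;import cv2
where()
a=imaging.get_image("scene")[105:250,150:345]
cv2.imwrite("pics/s2.png",cv2.resize(a,None,fx=4,fy=4,interpolation=cv2.INTER_CUBIC))
E
```

```text
t 2.15 tcp local [  30.5 -174.6] tip z 118.4 ty deg 90.03 F local [-0.1 -0.9  0.3] claw 0.5766461358373014
```

View pics/s2.png

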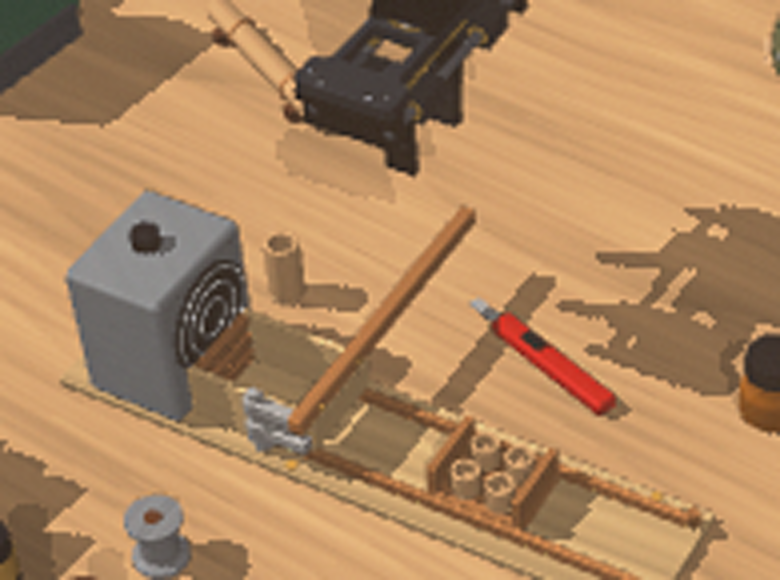

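The scene view shows the gripper above the side of the batten's free end, with finger A's tip at (402,172) and the batten tip at (470,212). The lane is unobstructed. Next I'll work out the opening arc.

```bash
python3 - <<'E'
import numpy as np
H=np.array([35,42.5])
def A(th,s):
    t=np.array([-np.cos(th),np.sin(th)]);d=np.array([-np.sin(th),-np.cos(th)])
    return H+s*d+(29-9.5*np.cos(th)-7.5*np.sin(th))*t-[0,32.5]
N=40
th=np.r_[np.linspace(0,1.6,N+1)]
p=np.array([A(a,184+21*min(1,a/1.57)) for a in th]);p0=np.array([30.5,-174.6])
cur=p[0]
print("first approach dx,dy",p[0]-p0)
for k in range(0,N,8):
    print([(round(-(q-cur)[0]),round((q-cur)[1])) for q in p[k+1:k+9]], "end",p[k+8].round(1)); cur=p[k+8]
E
```

```text
first approach dx,dy [-15.    0.6]
[(7, 0), (14, 1), (21, 2), (28, 3), (35, 5), (42, 6), (49, 8), (56, 11)] end [ -41.  -163.2]
[(7, 3), (14, 6), (20, 9), (27, 12), (34, 16), (40, 20), (46, 24), (53, 29)] end [ -93.6 -134.4]
[(6, 5), (12, 10), (17, 15), (23, 21), (28, 27), (33, 33), (38, 39), (43, 46)] end [-136.2  -88.6]
[(4, 7), (8, 14), (12, 21), (16, 28), (19, 36), (22, 43), (25, 51), (27, 59)] end [-163.2  -29.4]
[(2, 8), (4, 16), (5, 25), (6, 33), (7, 41), (7, 50), (7, 59), (6, 67)] end [-169.3   37.8]
```

step_arm(
  increments=[
    {"tx": 0,"ty": 0,"tz": 0.03,"spin": 0,"claw": 0.575},
    {"tx": 0,"ty": 0,"tz": 0.05,"spin": 0,"claw": 0.575},
    {"tx": 0,"ty": 0,"tz": 0.064,"spin": 0,"claw": 0.575},
    {"tx": 0,"ty": 0,"tz": 0.069,"spin": 0,"claw": 0.575},
    {"tx": 0,"ty": 0,"tz": 0.069,"spin": 0,"claw": 0.575},
    {"tx": 0,"ty": 0,"tz": 0.069,"spin": 0,"claw": 0.575},
  ],
)

```text
time: 2.7
position: [0.4256, -0.1694, 0.2372]
tool_rot: [2.078, 2.354, 0.002]
ft_force: [0.3, 0.4, -0.2]
grip_width: 0.578
```

step_arm(
  increments=[
    {"tx": 0.003,"ty": 0,"tz": 0,"spin": 0,"claw": 0.575},
    {"tx": 0.006,"ty": 0,"tz": 0,"spin": 0,"claw": 0.575},
    {"tx": 0.009,"ty": 0,"tz": 0,"spin": 0,"claw": 0.575},
    {"tx": 0.011,"ty": 0,"tz": 0,"spin": 0,"claw": 0.575},
    {"tx": 0.013,"ty": 0,"tz": 0,"spin": 0,"claw": 0.575},
    {"tx": 0.015,"ty": 0,"tz": 0,"spin": 0,"claw": 0.575},
    {"tx": 0.018,"ty": 0,"tz": 0,"spin": 0,"claw": 0.575},
    {"tx": 0.022,"ty": 0,"tz": 0,"spin": 0,"claw": 0.575},
  ],
)

```text
time: 3.37
position: [0.4219, -0.1474, 0.2358]
tool_rot: [2.08, 2.354, -0.0]
ft_force: [1.1, -0.0, -0.0]
grip_width: 0.579
```

```bash
python3 - <<'E'
from h import *;import cv2
where()
a=imaging.get_image("scene")[105:250,150:345]
cv2.imwrite("pics/s3.png",cv2.resize(a,None,fx=4,fy=4,interpolation=cv2.INTER_CUBIC))
E
```

```text
t 3.37 tcp local [   9.5 -172.4] tip z 53.8 ty deg 90.01 F local [ 0.2  1.  -0. ] claw 0.5787094667696329
```

View pics/s3.png

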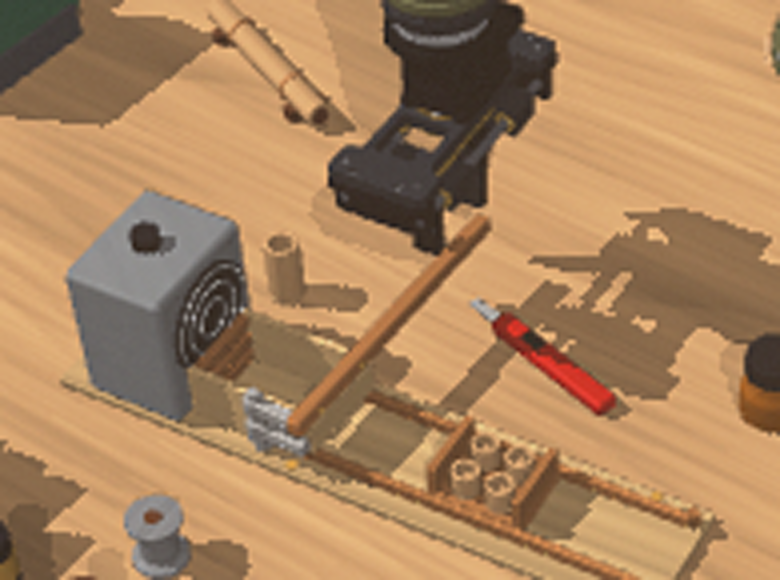

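The batten has started to swing: its tip moved from (470,212) to (487,222), with finger A behind it at (440,245). Next I'll drive the arc.

step_arm(
  increments=[
    {"tx": 0.006,"ty": 0,"tz": 0.002,"spin": 0,"claw": 0.575},
    {"tx": 0.012,"ty": 0.001,"tz": 0.004,"spin": 0,"claw": 0.575},
    {"tx": 0.018,"ty": 0.002,"tz": 0.004,"spin": 0,"claw": 0.575},
    {"tx": 0.024,"ty": 0.003,"tz": 0.004,"spin": 0,"claw": 0.575},
    {"tx": 0.03,"ty": 0.004,"tz": 0.004,"spin": 0,"claw": 0.575},
    {"tx": 0.036,"ty": 0.006,"tz": 0.004,"spin": 0,"claw": 0.575},
    {"tx": 0.043,"ty": 0.008,"tz": 0.004,"spin": 0,"claw": 0.575},
    {"tx": 0.05,"ty": 0.01,"tz": 0.004,"spin": 0,"claw": 0.575},
  ],
)

```text
time: 4.08
position: [0.4259, -0.0959, 0.2318]
tool_rot: [2.08, 2.354, 0.0]
ft_force: [-0.2, -0.2, -0.5]
grip_width: 0.576
```

step_arm(
  increments=[
    {"tx": 0.007,"ty": 0.003,"tz": 0,"spin": 0,"claw": 0.575},
    {"tx": 0.014,"ty": 0.006,"tz": 0,"spin": 0,"claw": 0.575},
    {"tx": 0.02,"ty": 0.009,"tz": 0,"spin": 0,"claw": 0.575},
    {"tx": 0.027,"ty": 0.012,"tz": 0,"spin": 0,"claw": 0.575},
    {"tx": 0.034,"ty": 0.016,"tz": 0,"spin": 0,"claw": 0.575},
    {"tx": 0.04,"ty": 0.02,"tz": 0,"spin": 0,"claw": 0.575},
    {"tx": 0.046,"ty": 0.024,"tz": 0,"spin": 0,"claw": 0.575},
    {"tx": 0.053,"ty": 0.029,"tz": 0,"spin": 0,"claw": 0.575},
  ],
)

```text
time: 4.75
position: [0.4482, -0.04, 0.2317]
tool_rot: [-2.08, -2.354, 0.0]
ft_force: [-0.6, -0.7, 0.1]
grip_width: 0.576
```

```bash
python3 - <<'E'
from h import *
where()
E
```

```text
t 4.75 tcp local [ -93.9 -133.2] tip z 49.7 ty deg 90.02 F local [ 0.6 -0.6  0.1] claw 0.5757262716324841
```

step_arm(
  increments=[
    {"tx": 0.006,"ty": 0.005,"tz": 0,"spin": 0,"claw": 0.575},
    {"tx": 0.012,"ty": 0.01,"tz": 0,"spin": 0,"claw": 0.575},
    {"tx": 0.017,"ty": 0.015,"tz": 0,"spin": 0,"claw": 0.575},
    {"tx": 0.023,"ty": 0.021,"tz": 0,"spin": 0,"claw": 0.575},
    {"tx": 0.028,"ty": 0.027,"tz": 0,"spin": 0,"claw": 0.575},
    {"tx": 0.033,"ty": 0.033,"tz": 0,"spin": 0,"claw": 0.575},
    {"tx": 0.038,"ty": 0.039,"tz": 0,"spin": 0,"claw": 0.575},
    {"tx": 0.043,"ty": 0.045,"tz": 0,"spin": 0,"claw": 0.575},
  ],
)

```text
time: 5.42
position: [0.4879, 0.0082, 0.2317]
tool_rot: [2.08, 2.354, 0.0]
ft_force: [0.4, -0.6, 0.1]
grip_width: 0.575
```

step_arm(
  increments=[
    {"tx": 0.004,"ty": 0.007,"tz": 0,"spin": 0,"claw": 0.575},
    {"tx": 0.008,"ty": 0.014,"tz": 0,"spin": 0,"claw": 0.575},
    {"tx": 0.012,"ty": 0.021,"tz": 0,"spin": 0,"claw": 0.575},
    {"tx": 0.016,"ty": 0.028,"tz": 0,"spin": 0,"claw": 0.575},
    {"tx": 0.019,"ty": 0.036,"tz": 0,"spin": 0,"claw": 0.575},
    {"tx": 0.022,"ty": 0.043,"tz": 0,"spin": 0,"claw": 0.575},
    {"tx": 0.025,"ty": 0.051,"tz": 0,"spin": 0,"claw": 0.575},
    {"tx": 0.027,"ty": 0.059,"tz": 0,"spin": 0,"claw": 0.575},
  ],
)

```text
time: 6.08
position: [0.5432, 0.0423, 0.2317]
tool_rot: [-2.08, -2.355, -0.0]
ft_force: [-0.4, -0.8, 0.2]
grip_width: 0.572
```

step_arm(
  increments=[
    {"tx": 0.002,"ty": 0.008,"tz": 0,"spin": 0,"claw": 0.575},
    {"tx": 0.004,"ty": 0.016,"tz": 0,"spin": 0,"claw": 0.575},
    {"tx": 0.005,"ty": 0.025,"tz": 0,"spin": 0,"claw": 0.575},
    {"tx": 0.006,"ty": 0.033,"tz": 0,"spin": 0,"claw": 0.575},
    {"tx": 0.007,"ty": 0.041,"tz": 0,"spin": 0,"claw": 0.575},
    {"tx": 0.007,"ty": 0.05,"tz": 0,"spin": 0,"claw": 0.575},
    {"tx": 0.007,"ty": 0.059,"tz": 0,"spin": 0,"claw": 0.575},
    {"tx": 0.007,"ty": 0.062,"tz": 0,"spin": 0,"claw": 0.575},
  ],
)

```text
time: 6.75
position: [0.6046, 0.0566, 0.2319]
tool_rot: [2.079, 2.354, 0.001]
ft_force: [-0.1, 0.6, -0.5]
grip_width: 0.577
```

```bash
python3 - <<'E'
from h import *;import cv2
where()
a=imaging.get_image("scene")[145:290,160:355]
cv2.imwrite("pics/s4.png",cv2.resize(a,None,fx=4,fy=4,interpolation=cv2.INTER_CUBIC))
cv2.imwrite("pics/t4.png",imaging.get_image("top"))
E
```

```text
t 6.75 tcp local [-170.6   33.9] tip z 49.9 ty deg 90.04 F local [-0.6  0.  -0.5] claw 0.5773539149463844
```

View pics/s4.png

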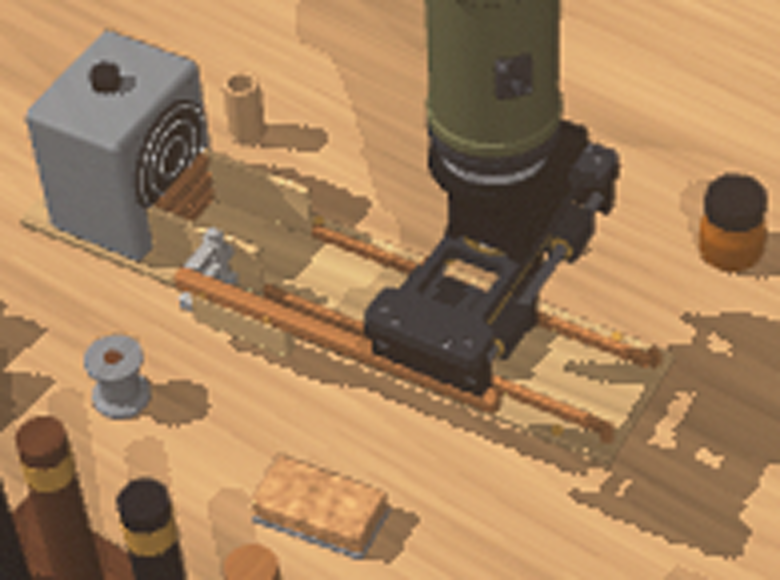

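The scene view shows the gate swung back beside the chute, with the batten from (182,277) to (492,398) and finger A behind its free end. The rack is hidden under the gripper. I'll check the batten's angle.

```bash
python3 - <<'E'
from h import *
o,r=np.load("o.npy")
f=lambda u,v,z:(lambda l:(l.real.round(1),l.imag.round(1)))((complex(*zr("scene",u,v,z))-o)/r*1e3)
print(f(182,275,.062),f(494,397,.062), f(478,390,.050))
E
```

```text
(np.float64(35.3), np.float64(80.0)) (np.float64(-191.6), np.float64(75.5)) (np.float64(-175.4), np.float64(66.7))
```

View pics/t4.png

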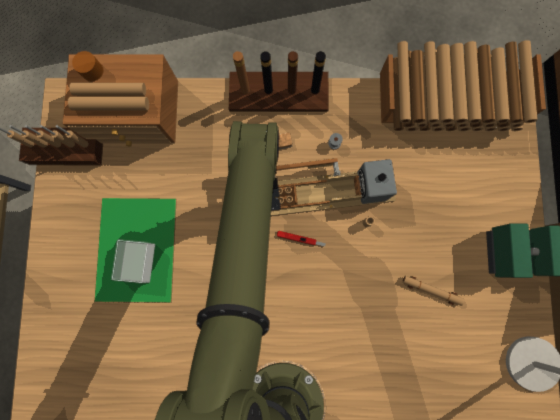

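The top view shows the rack still in place at (285,195) and the gate parallel at (307,164). Both measured batten ends are at y≈75–80, so the gate is near 1.55 rad. Now I'll lower finger B behind the rack.

step_arm(
  increments=[
    {"tx": 0.002,"ty": 0,"tz": 0,"spin": 0,"claw": 0.575},
    {"tx": 0.004,"ty": 0,"tz": 0,"spin": 0,"claw": 0.575},
    {"tx": 0.004,"ty": 0,"tz": 0.006,"spin": 0,"claw": 0.575},
    {"tx": 0.004,"ty": 0,"tz": 0.012,"spin": 0,"claw": 0.575},
    {"tx": 0.004,"ty": 0,"tz": 0.018,"spin": 0,"claw": 0.575},
    {"tx": 0.004,"ty": 0,"tz": 0.024,"spin": 0,"claw": 0.575},
    {"tx": 0.004,"ty": 0,"tz": 0.025,"spin": 0,"claw": 0.575},
    {"tx": 0.004,"ty": 0,"tz": 0.025,"spin": 0,"claw": 0.575},
  ],
)

```text
time: 7.52
position: [0.6023, 0.0603, 0.2058]
tool_rot: [-2.079, -2.354, 0.002]
ft_force: [-0.9, 0.2, 0.0]
grip_width: 0.576
```

step_arm(
  increments=[
    {"tx": -0.002,"ty": 0,"tz": 0,"spin": 0,"claw": 0.575},
    {"tx": -0.004,"ty": 0,"tz": 0,"spin": 0,"claw": 0.575},
    {"tx": -0.006,"ty": 0,"tz": 0,"spin": 0,"claw": 0.575},
    {"tx": -0.008,"ty": 0,"tz": 0,"spin": 0,"claw": 0.575},
    {"tx": -0.01,"ty": 0,"tz": 0,"spin": 0,"claw": 0.575},
    {"tx": -0.012,"ty": 0,"tz": 0,"spin": 0,"claw": 0.575},
    {"tx": -0.014,"ty": 0,"tz": 0,"spin": 0,"claw": 0.575},
    {"tx": -0.016,"ty": 0,"tz": 0,"spin": 0,"claw": 0.575},
  ],
)

```text
time: 8.18
position: [0.6048, 0.045, 0.207]
tool_rot: [-2.079, -2.355, -0.002]
ft_force: [-0.3, 2.5, 1.0]
grip_width: 0.574
```

step_arm(
  increments=[
    {"tx": -0.002,"ty": 0,"tz": 0,"spin": 0,"claw": 0.575},
    {"tx": -0.004,"ty": 0,"tz": 0,"spin": 0,"claw": 0.575},
    {"tx": -0.006,"ty": 0,"tz": 0,"spin": 0,"claw": 0.575},
    {"tx": -0.008,"ty": 0,"tz": 0,"spin": 0,"claw": 0.575},
    {"tx": -0.01,"ty": 0,"tz": 0,"spin": 0,"claw": 0.575},
    {"tx": -0.013,"ty": 0,"tz": 0,"spin": 0,"claw": 0.575},
    {"tx": -0.016,"ty": 0,"tz": 0,"spin": 0,"claw": 0.575},
    {"tx": -0.019,"ty": 0,"tz": 0,"spin": 0,"claw": 0.575},
  ],
)

```text
time: 8.85
position: [0.607, 0.0253, 0.2068]
tool_rot: [-2.08, -2.354, -0.0]
ft_force: [-1.1, 2.3, 1.9]
grip_width: 0.569
```

```bash
python3 - <<'E'
from h import *
where()
E
```

```text
t 8.85 tcp local [-139.2   32.5] tip z 24.8 ty deg 90.04 F local [-2.4 -0.8  1.9] claw 0.5686241215926254
```

step_arm(
  increments=[
    {"tx": -0.0035,"ty": 0,"tz": 0,"spin": 0,"claw": 0.575},
    {"tx": -0.007,"ty": 0,"tz": 0,"spin": 0,"claw": 0.575},
    {"tx": -0.0105,"ty": 0,"tz": 0,"spin": 0,"claw": 0.575},
    {"tx": -0.014,"ty": 0,"tz": 0,"spin": 0,"claw": 0.575},
    {"tx": -0.0175,"ty": 0,"tz": 0,"spin": 0,"claw": 0.575},
    {"tx": -0.021,"ty": 0,"tz": 0,"spin": 0,"claw": 0.575},
    {"tx": -0.0245,"ty": 0,"tz": 0,"spin": 0,"claw": 0.575},
    {"tx": -0.028,"ty": 0,"tz": 0,"spin": 0,"claw": 0.575},
  ],
)

```text
time: 9.52
position: [0.6105, -0.0025, 0.2068]
tool_rot: [-2.08, -2.354, -0.0]
ft_force: [-0.9, 2.2, 2.5]
grip_width: 0.577
```

step_arm(
  increments=[
    {"tx": -0.0035,"ty": 0,"tz": 0,"spin": 0,"claw": 0.575},
    {"tx": -0.007,"ty": 0,"tz": 0,"spin": 0,"claw": 0.575},
    {"tx": -0.0105,"ty": 0,"tz": 0,"spin": 0,"claw": 0.575},
    {"tx": -0.014,"ty": 0,"tz": 0,"spin": 0,"claw": 0.575},
    {"tx": -0.0175,"ty": 0,"tz": 0,"spin": 0,"claw": 0.575},
    {"tx": -0.021,"ty": 0,"tz": 0,"spin": 0,"claw": 0.575},
    {"tx": -0.0245,"ty": 0,"tz": 0,"spin": 0,"claw": 0.575},
    {"tx": -0.028,"ty": 0,"tz": 0,"spin": 0,"claw": 0.575},
  ],
)

```text
time: 10.18
position: [0.6139, -0.0303, 0.2067]
tool_rot: [-2.08, -2.354, 0.0]
ft_force: [-2.1, 2.4, 2.4]
grip_width: 0.579
```

```bash
python3 - <<'E'
from h import *;import cv2
where()
a=imaging.get_image("scene")[145:290,160:355]
cv2.imwrite("pics/s5.png",cv2.resize(a,None,fx=4,fy=4,interpolation=cv2.INTER_CUBIC))
E
```

```text
t 10.18 tcp local [-83.2  32.5] tip z 24.7 ty deg 90.04 F local [-2.6 -1.8  2.4] claw 0.5789662124083155
```

View pics/s5.png

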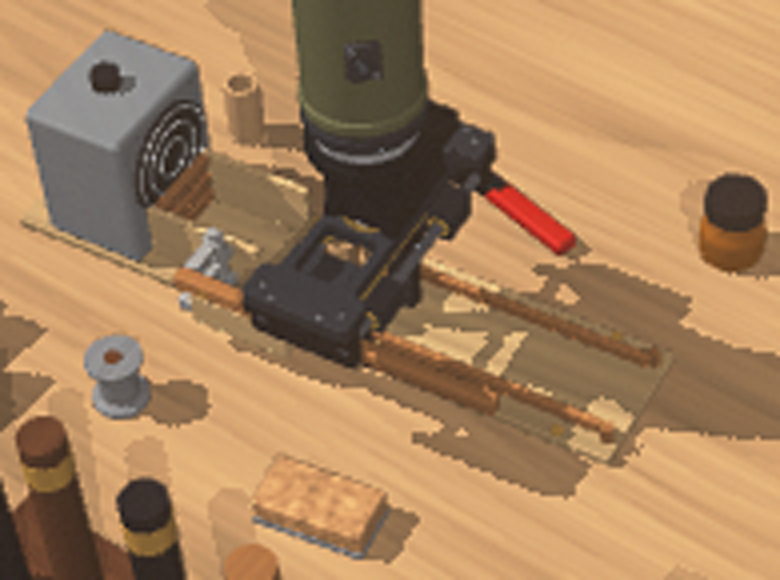

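The gate is still held parallel, with its batten end at (497,400). The rack is moving ahead under the gripper against about 2.6 N. I'll keep pushing.

step_arm(
  increments=[
    {"tx": -0.0035,"ty": 0,"tz": 0,"spin": 0,"claw": 0.575},
    {"tx": -0.007,"ty": 0,"tz": 0,"spin": 0,"claw": 0.575},
    {"tx": -0.0105,"ty": 0,"tz": 0,"spin": 0,"claw": 0.575},
    {"tx": -0.014,"ty": 0,"tz": 0,"spin": 0,"claw": 0.575},
    {"tx": -0.0175,"ty": 0,"tz": 0,"spin": 0,"claw": 0.575},
    {"tx": -0.021,"ty": 0,"tz": 0,"spin": 0,"claw": 0.575},
    {"tx": -0.0245,"ty": 0,"tz": 0,"spin": 0,"claw": 0.575},
    {"tx": -0.028,"ty": 0,"tz": 0,"spin": 0,"claw": 0.575},
  ],
)

```text
time: 10.9
position: [0.6173, -0.0582, 0.2067]
tool_rot: [-2.08, -2.354, 0.0]
ft_force: [-1.3, 1.8, 0.1]
grip_width: 0.573
```

step_arm(
  increments=[
    {"tx": -0.0035,"ty": 0,"tz": 0,"spin": 0,"claw": 0.575},
    {"tx": -0.007,"ty": 0,"tz": 0,"spin": 0,"claw": 0.575},
    {"tx": -0.0105,"ty": 0,"tz": 0,"spin": 0,"claw": 0.575},
    {"tx": -0.014,"ty": 0,"tz": 0,"spin": 0,"claw": 0.575},
    {"tx": -0.0175,"ty": 0,"tz": 0,"spin": 0,"claw": 0.575},
    {"tx": -0.021,"ty": 0,"tz": 0,"spin": 0,"claw": 0.575},
    {"tx": -0.0245,"ty": 0,"tz": 0,"spin": 0,"claw": 0.575},
    {"tx": -0.028,"ty": 0,"tz": 0,"spin": 0,"claw": 0.575},
  ],
)

```text
time: 11.57
position: [0.6208, -0.0859, 0.2067]
tool_rot: [-2.08, -2.354, 0.0]
ft_force: [-1.2, 1.8, -0.6]
grip_width: 0.572
```

step_arm(
  increments=[
    {"tx": -0.0025,"ty": 0,"tz": 0,"spin": 0,"claw": 0.575},
    {"tx": -0.005,"ty": 0,"tz": 0,"spin": 0,"claw": 0.575},
    {"tx": -0.0075,"ty": 0,"tz": 0,"spin": 0,"claw": 0.575},
    {"tx": -0.01,"ty": 0,"tz": 0,"spin": 0,"claw": 0.575},
    {"tx": -0.0125,"ty": 0,"tz": 0,"spin": 0,"claw": 0.575},
    {"tx": -0.015,"ty": 0,"tz": 0,"spin": 0,"claw": 0.575},
    {"tx": -0.0175,"ty": 0,"tz": 0,"spin": 0,"claw": 0.575},
    {"tx": -0.02,"ty": 0,"tz": 0,"spin": 0,"claw": 0.575},
  ],
)

```text
time: 12.23
position: [0.6233, -0.1056, 0.2067]
tool_rot: [-2.08, -2.354, 0.0]
ft_force: [-0.8, 1.3, -0.8]
grip_width: 0.575
```

```bash
python3 - <<'E'
from h import *
where()
E
```

```text
t 12.23 tcp local [-7.3 32.5] tip z 24.7 ty deg 90.03 F local [-1.4 -0.6 -0.8] claw 0.5747286211651383
```

step_arm(
  increments=[
    {"tx": -0.001,"ty": 0,"tz": 0,"spin": 0,"claw": 0.575},
    {"tx": -0.002,"ty": 0,"tz": 0,"spin": 0,"claw": 0.575},
    {"tx": -0.003,"ty": 0,"tz": 0,"spin": 0,"claw": 0.575},
    {"tx": -0.004,"ty": 0,"tz": 0,"spin": 0,"claw": 0.575},
    {"tx": -0.005,"ty": 0,"tz": 0,"spin": 0,"claw": 0.575},
    {"tx": -0.006,"ty": 0,"tz": 0,"spin": 0,"claw": 0.575},
    {"tx": -0.007,"ty": 0,"tz": 0,"spin": 0,"claw": 0.575},
    {"tx": -0.008,"ty": 0,"tz": 0,"spin": 0,"claw": 0.575},
  ],
)

```text
time: 12.9
position: [0.6243, -0.1134, 0.2067]
tool_rot: [-2.08, -2.354, -0.0]
ft_force: [-0.8, 1.8, -0.6]
grip_width: 0.572
```

```bash
python3 - <<'E'
from h import *;import cv2
where()
a=imaging.get_image("scene")[145:290,160:355]
cv2.imwrite("pics/s6.png",cv2.resize(a,None,fx=4,fy=4,interpolation=cv2.INTER_CUBIC))
E
```

```text
t 12.9 tcp local [ 0.5 32.5] tip z 24.7 ty deg 90.04 F local [-1.9 -0.5 -0.6] claw 0.5715788543337587
```

View pics/s6.png

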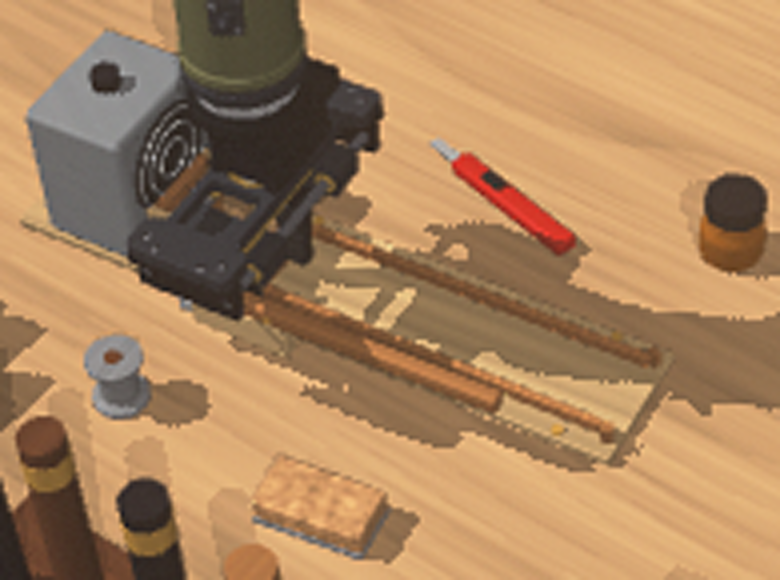

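The gate is still held beside the chute, with its batten end at (497,400), and there's no sign of contact with the fan. I'll inch forward until the force rises.

step_arm(
  increments=[
    {"tx": -0.001,"ty": 0,"tz": 0,"spin": 0,"claw": 0.575},
    {"tx": -0.002,"ty": 0,"tz": 0,"spin": 0,"claw": 0.575},
    {"tx": -0.003,"ty": 0,"tz": 0,"spin": 0,"claw": 0.575},
    {"tx": -0.004,"ty": 0,"tz": 0,"spin": 0,"claw": 0.575},
  ],
)

```text
time: 13.28
position: [0.6248, -0.1174, 0.2068]
tool_rot: [2.08, 2.354, 0.0]
ft_force: [-0.9, 1.3, -0.1]
grip_width: 0.578
```

step_arm(
  increments=[
    {"tx": -0.0007,"ty": 0,"tz": 0,"spin": 0,"claw": 0.575},
    {"tx": -0.0014,"ty": 0,"tz": 0,"spin": 0,"claw": 0.575},
    {"tx": -0.002,"ty": 0,"tz": 0,"spin": 0,"claw": 0.575},
  ],
)

```text
time: 13.53
position: [0.625, -0.1194, 0.2068]
tool_rot: [-2.08, -2.354, -0.0]
ft_force: [-1.7, 1.8, 0.2]
grip_width: 0.577
```

step_arm(
  increments=[
    {"tx": -0.0007,"ty": 0,"tz": 0,"spin": 0,"claw": 0.575},
    {"tx": -0.0014,"ty": 0,"tz": 0,"spin": 0,"claw": 0.575},
    {"tx": -0.002,"ty": 0,"tz": 0,"spin": 0,"claw": 0.575},
  ],
)

```text
time: 13.78
position: [0.6252, -0.1203, 0.2067]
tool_rot: [-2.078, -2.353, -0.001]
ft_force: [-2.8, 5.7, 1.1]
grip_width: 0.575
```

```bash
python3 -c "from h import *;where()"
```

```text
t 13.78 tcp local [ 7.5 32.7] tip z 24.7 ty deg 90.05 F local [-6.  -2.1  1.1] claw 0.5753473139601705
```

Contact came at x=7.5 against the predicted 6.5, and the force rose from 2 to 6 N. I'll press a touch more to seat the rack, back off, then rise straight up so the gate is released over its batten.

step_arm(
  increments=[
    {"tx": -0.0005,"ty": 0,"tz": 0,"spin": 0,"claw": 0.575},
    {"tx": -0.001,"ty": 0,"tz": 0,"spin": 0,"claw": 0.575},
    {"tx": -0.001,"ty": 0,"tz": 0,"spin": 0,"claw": 0.575},
  ],
)

```text
time: 14.03
position: [0.6253, -0.1206, 0.2067]
tool_rot: [-2.077, -2.353, -0.002]
ft_force: [-3.0, 6.3, 1.4]
grip_width: 0.577
```

step_arm(
  increments=[
    {"tx": 0.001,"ty": 0,"tz": 0,"spin": 0,"claw": 0.575},
    {"tx": 0.003,"ty": 0,"tz": 0,"spin": 0,"claw": 0.575},
    {"tx": 0.005,"ty": 0,"tz": 0,"spin": 0,"claw": 0.575},
    {"tx": 0.007,"ty": 0,"tz": 0,"spin": 0,"claw": 0.575},
    {"tx": 0.009,"ty": 0,"tz": 0,"spin": 0,"claw": 0.575},
    {"tx": 0.009,"ty": 0,"tz": 0,"spin": 0,"claw": 0.575},
  ],
)

```text
time: 14.53
position: [0.624, -0.1143, 0.2068]
tool_rot: [2.081, 2.353, -0.001]
ft_force: [-3.1, -2.3, 0.6]
grip_width: 0.574
```

```bash
python3 -c "from h import *;where()"
```

```text
t 14.53 tcp local [ 1.4 32.2] tip z 24.8 ty deg 89.97 F local [ 1.9 -3.4  0.6] claw 0.5736245731160973
```

The rack seems seated. I'll lift finger B clear of the rack while A still holds the batten, then slide back along the batten to look into the bay before releasing.

step_arm(
  increments=[
    {"tx": 0,"ty": 0,"tz": -0.006,"spin": 0,"claw": 0.575},
    {"tx": 0,"ty": 0,"tz": -0.012,"spin": 0,"claw": 0.575},
    {"tx": 0,"ty": 0,"tz": -0.018,"spin": 0,"claw": 0.575},
    {"tx": 0,"ty": 0,"tz": -0.024,"spin": 0,"claw": 0.575},
    {"tx": 0.008,"ty": 0,"tz": -0.024,"spin": 0,"claw": 0.575},
    {"tx": 0.018,"ty": 0,"tz": -0.024,"spin": 0,"claw": 0.575},
    {"tx": 0.03,"ty": 0,"tz": -0.024,"spin": 0,"claw": 0.575},
    {"tx": 0.042,"ty": 0,"tz": -0.024,"spin": 0,"claw": 0.575},
  ],
)

```text
time: 15.2
position: [0.619, -0.0697, 0.2306]
tool_rot: [-2.079, -2.355, -0.001]
ft_force: [-1.4, -0.6, -0.5]
grip_width: 0.575
```

step_arm(
  increments=[
    {"tx": 0.012,"ty": 0,"tz": 0,"spin": 0,"claw": 0.575},
    {"tx": 0.024,"ty": 0,"tz": 0,"spin": 0,"claw": 0.575},
    {"tx": 0.036,"ty": 0,"tz": 0,"spin": 0,"claw": 0.575},
    {"tx": 0.048,"ty": 0,"tz": 0,"spin": 0,"claw": 0.575},
    {"tx": 0.06,"ty": 0,"tz": 0,"spin": 0,"claw": 0.575},
    {"tx": 0.072,"ty": 0,"tz": 0,"spin": 0,"claw": 0.575},
    {"tx": 0.084,"ty": 0,"tz": 0,"spin": 0,"claw": 0.575},
    {"tx": 0.096,"ty": 0,"tz": 0,"spin": 0,"claw": 0.575},
  ],
)

```text
time: 15.87
position: [0.6071, 0.0249, 0.2308]
tool_rot: [2.08, 2.354, 0.0]
ft_force: [0.4, -0.7, -0.4]
grip_width: 0.575
```

```bash
python3 - <<'E'
from h import *;import cv2
where()
a=imaging.get_image("scene")[145:290,160:355]
cv2.imwrite("pics/s7.png",cv2.resize(a,None,fx=4,fy=4,interpolation=cv2.INTER_CUBIC))
E
```

```text
t 15.87 tcp local [-138.8   32.5] tip z 48.8 ty deg 90.04 F local [ 0.8  0.3 -0.4] claw 0.5753093026592061
```

View pics/s7.png

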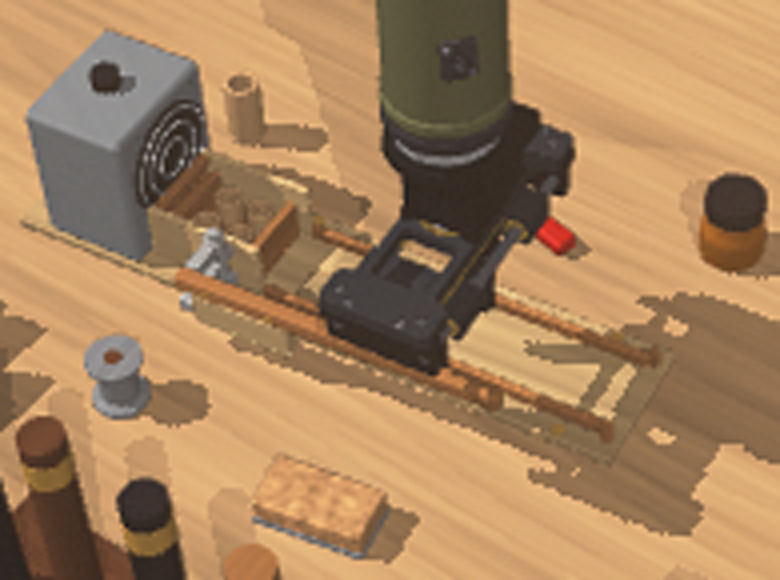

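The rack is in the bay with all four sleeves standing at (205–270, 205–230). Its rear board's top edge runs from about (257,247) to (297,203). I'll check that against x=16, then rise to release the gate.

```bash
python3 - <<'E'
from h import *
o,r=np.load("o.npy")
f=lambda u,v,z:(lambda l:(l.real.round(1),l.imag.round(1)))((complex(*zr("scene",u,v,z))-o)/r*1e3)
print(f(262,249,.04),f(300,205,.04))
E
```

```text
(np.float64(14.5), np.float64(19.9)) (np.float64(13.5), np.float64(-26.9))
```

step_arm(
  increments=[
    {"tx": 0,"ty": 0,"tz": -0.01,"spin": 0,"claw": 0.575},
    {"tx": 0,"ty": 0,"tz": -0.025,"spin": 0,"claw": 0.575},
    {"tx": 0,"ty": 0,"tz": -0.05,"spin": 0,"claw": 0.575},
    {"tx": 0,"ty": 0,"tz": -0.08,"spin": 0,"claw": 0.575},
    {"tx": 0,"ty": 0,"tz": -0.11,"spin": 0,"claw": 0.575},
    {"tx": 0.02,"ty": 0,"tz": -0.13,"spin": 0,"claw": 0.575},
    {"tx": 0.05,"ty": 0,"tz": -0.13,"spin": 0,"claw": 0.575},
    {"tx": 0.08,"ty": 0,"tz": -0.13,"spin": 0,"claw": 0.575},
  ],
)

```text
time: 16.58
position: [0.5983, 0.1014, 0.3642]
tool_rot: [2.083, 2.347, 0.007]
ft_force: [-0.5, -0.1, -0.5]
grip_width: 0.574
```

step_arm(
  increments=[
    {"tx": 0.04,"ty": 0,"tz": 0,"spin": 0,"claw": 0.575},
    {"tx": 0.08,"ty": 0,"tz": 0,"spin": 0,"claw": 0.575},
    {"tx": 0.1,"ty": 0,"tz": 0,"spin": 0,"claw": 0.575},
    {"tx": 0.1,"ty": 0,"tz": 0,"spin": 0,"claw": 0.575},
    {"tx": 0.1,"ty": 0,"tz": 0,"spin": 0,"claw": 0.575},
    {"tx": 0.1,"ty": 0,"tz": 0,"spin": 0,"claw": 0.575},
    {"tx": 0.1,"ty": 0,"tz": 0,"spin": 0,"claw": 0.575},
    {"tx": 0.1,"ty": 0,"tz": 0,"spin": 0,"claw": 0.575},
  ],
)

```text
time: 17.25
position: [0.5857, 0.2, 0.3612]
tool_rot: [2.084, 2.35, 0.0]
ft_force: [-0.2, -0.8, -0.6]
grip_width: 0.572
```

step_arm(
  increments=[
    {"tx": 0,"ty": 0,"tz": 0,"spin": 0,"claw": 0.575},
    {"tx": 0,"ty": 0,"tz": 0,"spin": 0,"claw": 0.575},
    {"tx": 0,"ty": 0,"tz": 0,"spin": 0,"claw": 0.575},
    {"tx": 0,"ty": 0,"tz": 0,"spin": 0,"claw": 0.575},
    {"tx": 0,"ty": 0,"tz": 0,"spin": 0,"claw": 0.575},
    {"tx": 0,"ty": 0,"tz": 0,"spin": 0,"claw": 0.575},
    {"tx": 0,"ty": 0,"tz": 0,"spin": 0,"claw": 0.575},
    {"tx": 0,"ty": 0,"tz": 0,"spin": 0,"claw": 0.575},
  ],
)

```text
time: 17.92
position: [0.585, 0.2023, 0.3608]
tool_rot: [2.08, 2.355, 0.0]
ft_force: [-0.1, -0.0, 0.3]
grip_width: 0.576
```

step_arm(
  increments=[
    {"tx": 0,"ty": 0,"tz": 0,"spin": 0,"claw": 0.575},
    {"tx": 0,"ty": 0,"tz": 0,"spin": 0,"claw": 0.575},
    {"tx": 0,"ty": 0,"tz": 0,"spin": 0,"claw": 0.575},
    {"tx": 0,"ty": 0,"tz": 0,"spin": 0,"claw": 0.575},
    {"tx": 0,"ty": 0,"tz": 0,"spin": 0,"claw": 0.575},
    {"tx": 0,"ty": 0,"tz": 0,"spin": 0,"claw": 0.575},
    {"tx": 0,"ty": 0,"tz": 0,"spin": 0,"claw": 0.575},
    {"tx": 0,"ty": 0,"tz": 0,"spin": 0,"claw": 0.575},
  ],
)

```text
time: 18.58
position: [0.585, 0.2023, 0.3608]
tool_rot: [2.08, 2.354, 0.0]
ft_force: [-0.5, 0.8, 0.3]
grip_width: 0.578
```

step_arm(
  increments=[
    {"tx": 0,"ty": 0,"tz": 0,"spin": 0,"claw": 0.575},
    {"tx": 0,"ty": 0,"tz": 0,"spin": 0,"claw": 0.575},
    {"tx": 0,"ty": 0,"tz": 0,"spin": 0,"claw": 0.575},
    {"tx": 0,"ty": 0,"tz": 0,"spin": 0,"claw": 0.575},
    {"tx": 0,"ty": 0,"tz": 0,"spin": 0,"claw": 0.575},
    {"tx": 0,"ty": 0,"tz": 0,"spin": 0,"claw": 0.575},
    {"tx": 0,"ty": 0,"tz": 0,"spin": 0,"claw": 0.575},
    {"tx": 0,"ty": 0,"tz": 0,"spin": 0,"claw": 0.575},
  ],
)

```text
time: 19.25
position: [0.585, 0.2023, 0.3608]
tool_rot: [2.08, 2.354, 0.0]
ft_force: [0.3, 0.4, 0.6]
grip_width: 0.577
```

```bash
python3 - <<'E'
from h import *;import cv2
where()
a=imaging.get_image("scene")[145:290,160:355]
cv2.imwrite("pics/s8.png",cv2.resize(a,None,fx=4,fy=4,interpolation=cv2.INTER_CUBIC))
E
```

```text
t 19.25 tcp local [-317.5   32.4] tip z 178.8 ty deg 90.04 F local [-0.3  0.3  0.6] claw 0.5770380540078549
```

View pics/s8.png

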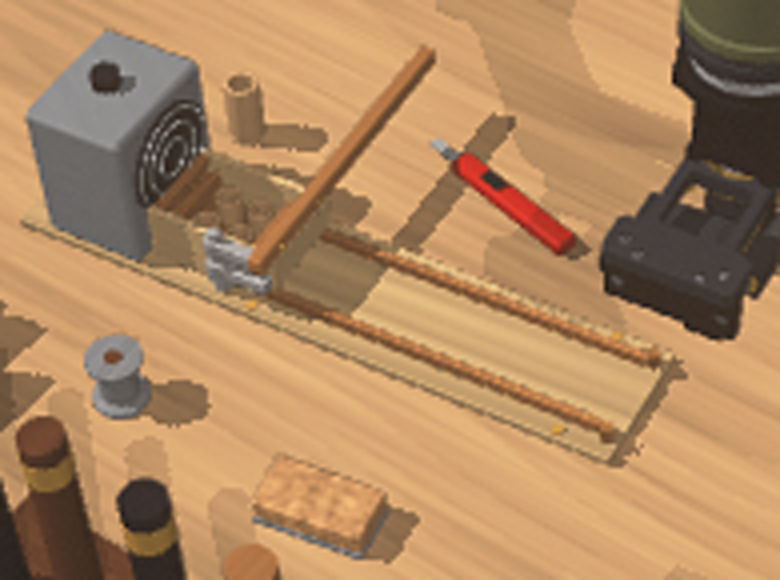

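The gate is shut again, with its batten tip at (428,52) exactly where it began. The rack is in the bay, its rear measuring x≈14 in a view that reads 1–4 mm low at the gate, so it agrees with 16. The bystanders are unmoved and the arm is clear, so I'll hand in.

```bash
python3 -c "
from bench import workorder
print(workorder.close_job())"
```

```text
the job is handed in; nothing more can be done
None
```

The rack of sleeves is home in the drying bay, the gate has shut behind it, and the job was handed in at about 19 s.

One finger swung the gate back to about 1.55 rad and held it there. The other pushed the rack down the lane with 2–3 N until it met the stop. I then lifted the pushing finger clear with the gate still held, looked into the bay, and rose straight up so the gate fell shut by itself.

**Rack home:** the force rose from 2 to 6 N with the finger at x = 7.5 mm, against 6.5 mm expected. In the picture the rack's rear face measured x ≈ 14 mm against 16 mm. The camera measurements only agreed to about ±5 mm, so the force rise is the stronger evidence.

**Sleeves and gate:** all four sleeves were standing in the last clear view, and the handle tip was back where it started after closing. I did not watch the gate while it fell.

**Bystanders:** those in the last picture were unmoved. I did not compare the tub or the bamboo blank again at the end.

**Slips:** two early move calls were refused because rows were missing keys, and nothing moved. I viewed 11 pictures, one over the budget.

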